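Load the top snap-nested parts tray, peel it off the stack and hold it up

TASK

Put the round flux tin into the matching round cavity of the top tray, let go of it, then take the tray by its upright ear and peel it off the clinging stack: raise the ear's corner a good 3 cm first while the opposite corner still rests on the stack, then lift it clear. Finish holding the tray up by its ear for inspection, level and still, at least 15 cm above the bench and with the tin in its cavity; do not put it down or let go at the end, and leave the other loose things alone.

Things in the scene. Friction and masses are not known exactly. Their poses are not given: they have to be found in the camera images.
- tin_mid (a point): flux tin: a closed round tin with a green lid, 50 mm diameter, 18 mm high, about 55 g, standing upright on the bench; this point is its centre, 9 mm above its underside. Lid does not come off.
- tray: top tray, grey plastic, loose, 0.14 kg +/- 25%, nested on the stack. Origin: centre of its underside, 30 mm over the bench when nested; z up, x, y along its sides. Deck 102 x 102 x 12 mm (top z = 12 mm); flange 120 x 120 mm, z = 6 to 10 mm, rests on the stack's rim; 3 mm play round the part below. In the deck a round cavity, 54 mm diameter, 7 mm deep (x = y = +8 mm), and two unused oblong slots.
- ear (a point): grip point on the tray's pull ear, an upright fin on its -x, -y corner: 10 mm thick, 26 mm long along the tray's diagonal, from z = 10 to 46 mm of the tray (top 12 mm above this point, 76 mm over the bench when nested). Point: middle of length and thickness, 66 mm from the tray's centre. Pinch the 10 mm thickness, along tray direction (1, -1), from above. Axes as the tray's.
- seat (a point): where the centre of the tin lies when seated in the round cavity: above the cavity's centre, 9 mm above its floor, fixed in the tray; the point's axes are those of the tray.
- ear_corner (a point): point at the underside of the tray's flange at the ear's corner, x = y = -58 mm, z = 6 mm of the tray; 36 mm above the bench when nested.
- far_corner (a point): point at the underside of the tray's flange at the corner opposite the ear, x = y = +58 mm, z = 6 mm of the tray; 36 mm above the bench when nested. When the ear is raised the tray tips about this corner.
- stack: rest of the stack, grey, 120 x 120 mm, rim 36 mm over the bench, fixed; origin on the bench at its centre, axes as the tray's at the start. Mid-side on all four sides a spring catch (out to 78 mm from the centre, 49 mm high), its steel nose 2 mm over the tray's flange. Each holds with about 4 N and lets go when the flange there rises some 5 mm: straight pull 16 N, peeling from the ear 6 N.
- tape: bystander: roll of black tape, 62 mm diameter, 19 mm high, lying flat, origin at its underside; not to be moved.
- board: bystander: small green circuit board, 26 x 42 x 13 mm, origin at its underside; not to be moved.
Mind the look-alikes: they are no part of the job. Of the things like the part that bears tin_mid, leave any that is purple or yellow; of the rest the larger one is meant.

How it is judged:
On the way, in this order (a step that is already met when the one before it is completed fails the run):
1. the tin sits in the round cavity of the top tray, let go, the tray still nested on the stack (distance between tin_mid and seat below 0.006 m and contact force between the fingers and tin below 0.2 N and z of each of ear_corner, far_corner in the frame of stack below 0.041 m), for 0.2 s.
2. the ear's corner is raised at least 20 mm by the fingers while the opposite corner still rests on the stack (less than 7 mm up) (z of ear_corner in the frame of stack above 0.056 m and z of far_corner in the frame of stack below 0.043 m and horizontal distance between far_corner and stack below 0.095 m and contact force between the fingers and tray above 0.5 N), for 0.2 s.
At the end, for the whole second after the job is handed in: The robot still holds the tray in its fingers, its underside more than 15 cm above the bench, level within 0.2 rad, still (under 3 cm/s), off the stack, with the tin seated in the round cavity (its centre within 6 mm of the seated position) (height (world z) of tray above 0.15 m and angle between tray's own z axis and vertical below 0.2 rad and contact force between the fingers and tray above 0.5 N and contact force between tray and stack below 0.05 N and linear speed of tray below 0.03 m/s and distance between tin_mid and seat below 0.006 m); the arm keeps its last pose, push and grip.
It fails at once if the roll of tape or the circuit board is moved more than 2 cm (distance of any of tape, board from where it was at the start of the episode above 0.02 m).
It also fails if it takes over 64 s, if anything falls off the work surface, if the arm or the gripper's body presses on something with over 40 N, if the wrist force passes 120 N, or if a joint passes its speed limit or range.

ROBOT

A 6-joint arm with a two-finger parallel gripper is mounted at the origin on a cart in front of the work surface, level with it; the furniture and walls round the work are solid. World frame = base frame: x ahead of the robot, y to its left, z up, the work surface at z = 0. Lengths are in m, angles in rad, forces in N, time in s.
With the tool pointing down it reaches from about 0.225 to 0.875 m from the base axis. Payload 3.4 kg.
Tool frame: the origin (TCP) lies at the centre of the arm's flange, where the gripper is bolted on; the fingertips stand nose_length ahead of it and the grasp point (between the pads) lies 155 mm ahead of it (nose_length is the distance from the TCP to the fingertips, in m); z points along the fingers, y is the line along which they close (so a half turn about z gives the same grasp; the last joint's range is limited). The gripper opens to 85 mm and grips with 20 to 120 N. Pads are 22 mm wide; open, the fingers measure 114 mm over their backs; the gripper's body (76 mm by 85 mm) begins 54 mm behind the grasp point. The pads swing forward as they close: fully open they stand 13 mm farther back than shut.
Start: joints at [1.138, 0.276, 1.505, -0, 1.361, -0.121], TCP at [0.176, 0.547, 0.405] pointing down, gripper open.
Joint ranges: [-2.89, 2.89], [-0.75, 2.08], [0.22, 2.7], [-1.18, 4.32], [0.11, 2.71], [-2.7, 2.7]. Speed limits (rad/s): [2.57, 2.57, 3.14, 3.14, 3.14, 3.14].

INTERFACE

Orientations are given as a 3x3 rotation matrix whose columns are the frame's x, y, z axes.
In Python, from rig import get_obs, camera, sign_off, nose_length gives the robot as it stands.
- The arm moves only by the shell command python3 -m inch 'ROWS' [FORCE]. ROWS is JSON, a list of rows, each an object of numbers: "x", "y", "z": the shift along the tool's x, y, z each as a share of 0.15 m, from -1 to 1; "ax", "ay", "az": the turn, a rotation vector about the tool's x, y, z each as a share of pi/2 rad, from -1 to 1; "claw": the gripper's target within -1 to 1 (fully open at 1, half-way at 0, shut at -1). A call has exactly 8 rows; each row is the pose to reach, as a shift and turn from the pose commanded when the call began, along the tool's axes at that moment; what a row does not reach only later rows make up. A row lasts 1/10 s, in which the tool goes at most 50 mm and 8.59 degrees, less where a joint would pass 70% of its speed; a pose out of reach is approached as far as the arm can. A call with a number of a shift or a turn outside -1 to 1 is refused whole. A call with a gripper value outside its range is refused whole. The fingers move at their own pace and stop on an object; FORCE is the grip in N (left out, the last holds). Time passes only in rows, so rows that repeat a pose let the fingers close, or fill a call up. It gives the time, the measured TCP pose, the force, the opening and the grip force at its end, in the units of the state.
- get_obs(): the state, without advancing time (a new reading comes with each control period).
- camera(name): name is "side" or "top"; returns a dict with "frame" (400x640x3 uint8, red, green, blue), "z_map" (400x640 float32, m along the optical axis (not along the pixel's ray), 0 where there is no reading), "fx", "fy", "cx", "cy" (pixels), "R" (3x3) and "t" (3): a world point X has camera coordinates R X + t. Camera axes: x right, y down, z forward; pixel columns grow to the right and rows downward; lengths in m; the calibration is good to about 2 mm. A picture is of the moment at which its call begins.
- sign_off(): hands the job in; it is judged then, once.
The state is a dict: "t": time; "joint_positions": joint angles; "qd": joint speeds; "tau": joint torques, N m; "tcp_pos": TCP position; "orientation": TCP orientation; "force": force on the tool from outside, world axes, zero at the start; "moment": the same for the moment, N m; "grip_width": finger opening in m; "grip_force": force on a finger pad.
Only numpy, scipy, OpenCV 4.12 (cv2) and the standard library are available. Lean on these libraries where they do the work, as an engineer would, in place of code of your own. Each camera call takes 0.05 s, during which the arm holds its last target. There are 200 camera calls.

## Working session

There is one attempt and no reset: what is moved stays moved. The work goes in short steps, Python scripts to look and compute and a shell command to move; the robot and the scene stay as the last step left them, time stands still between calls to the robot, and variables do not carry over. Pictures are saved under pics/ and viewed, at most 10 in all, crops included, and the job is handed in when it is done.

```bash
mkdir -p pics; ls; python3 - <<'E'
from rig import get_obs,camera,nose_length
import cv2,numpy as np
o=get_obs();print({k:np.round(v,3).tolist() for k,v in o.items()});print(nose_length if not callable(nose_length) else nose_length())
for n in("top","side"):
    c=camera(n);cv2.imwrite(f"pics/{n}0.png",c["frame"][:,:,::-1]);print(n,c["fx"],c["cx"],c["cy"],np.round(c["R"],3).tolist(),np.round(c["t"],3))
E
```

```text
pics
{'t': 0.0, 'joint_positions': [1.138, 0.277, 1.506, 0.0, 1.361, -0.121], 'qd': [-0.0, 0.001, 0.0, 0.001, -0.001, -0.001], 'tau': [0.002, -41.678, -24.581, 0.0, 0.011, -0.0], 'tcp_pos': [0.176, 0.547, 0.404], 'orientation': [[-0.952, 0.307, -0.001], [0.307, 0.952, -0.002], [0.0, -0.002, -1.0]], 'force': [-0.468, 0.449, 0.668], 'moment': [0.005, -0.03, -0.005], 'grip_force': 0.0, 'grip_width': 0.086}
0.1734
top 475.73260294550226 308.2120115109216 196.10893614480312 [[-0.025, -0.999, -0.023], [-0.988, 0.028, -0.152], [0.153, 0.019, -0.988]] [-0.267  0.513  0.847]
side 492.36274156976725 319.1702706261454 196.38294082321562 [[1.0, -0.004, -0.008], [-0.009, -0.494, -0.869], [-0.0, 0.869, -0.494]] [-0.526 -0.076  1.206]
```

View pics/top0.png

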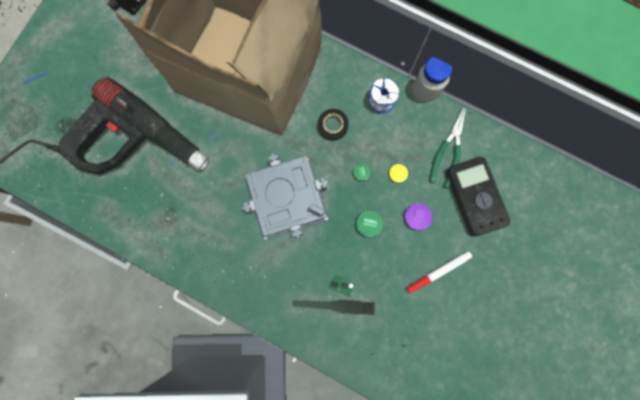

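View pics/side0.png

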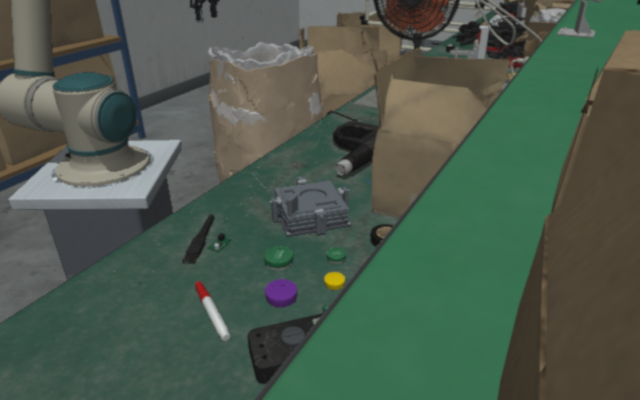

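Top view candidates: large green (369,223), small green (362,172), yellow (398,173), purple (419,217). Purple and yellow are excluded, and the large green one at (369,223) is the larger of the rest, so it is the tin. I'll confirm it in a crop and measure the tray.

```bash
cat > h.py <<'E'
import numpy as np,cv2
from rig import get_obs,camera
def cloud(c):
    z=c["z_map"].astype(float);v,u=np.mgrid[:z.shape[0],:z.shape[1]]
    P=np.stack([(u-c["cx"])/c["fx"]*z,(v-c["cy"])/c["fy"]*z,z],-1)
    W=(P-c["t"])@np.asarray(c["R"]);W[z<=0]=np.nan;return W
def pix2w(c,u,v,h):
    R=np.asarray(c["R"]);d=R.T@np.array([(u-c["cx"])/c["fx"],(v-c["cy"])/c["fy"],1]);o=-R.T@c["t"]
    return o+d*(h-o[2])/d[2]
def proj(c,X):
    p=np.asarray(c["R"])@np.asarray(X,float)+c["t"];return c["fx"]*p[0]/p[2]+c["cx"],c["fy"]*p[1]/p[2]+c["cy"]
E
python3 - <<'E'
from h import *
c=camera("top");W=cloud(c);f=c["frame"]
crop=f[140:260,230:450];cv2.imwrite("pics/crop1.png",cv2.resize(crop[:,:,::-1],None,fx=3.6,fy=3.6,interpolation=cv2.INTER_CUBIC))
hsv=cv2.cvtColor(f,cv2.COLOR_RGB2HSV)
for u0,v0 in((369,223),(362,172)):
    s=W[v0-25:v0+26,u0-25:u0+26];m=s[...,2]>.009
    p=s[m];(x,y),r=cv2.minEnclosingCircle(p[:,:2].astype(np.float32));print(u0,m.sum(),np.round(p.mean(0),4),np.median(p[:,2]),x,y,r)
    hs=hsv[v0-25:v0+26,u0-25:u0+26]; print(hsv[v0,u0])
s=W[140:250,230:345];m=(s[...,2]>.025)
p=s[m];print(m.sum(),np.median(p[:,2]))
r=cv2.minAreaRect(p[(p[:,2]>.033)&(p[:,2]<.05)][:,:2].astype(np.float32));print("all",r)
e=p[p[:,2]>.058];print("ear",len(e),e.mean(0),e[:,2].max())
d=p[(p[:,2]>.038)&(p[:,2]<.047)];print("deck",np.median(d,0))
E
```

```text
369 572 [ 0.4533 -0.3944  0.0177] 0.017783504975630204 0.45359548926353455 -0.3946189880371094 0.025408487766981125
[ 73 104 202]
362 238 [ 0.5539 -0.384   0.0121] 0.012091050713382998 0.5538782477378845 -0.3842695951461792 0.01740097813308239
[ 73  97 203]
4581 0.04069762987270655
all ((0.5076291561126709, -0.23836591839790344), (0.15211881697177887, 0.1517494171857834), 35.715023040771484)
ear 98 [ 0.47487497 -0.29591072  0.07386527] 0.07887032705312284
deck [ 0.50479736 -0.24152115  0.04135106]
```

View pics/crop1.png

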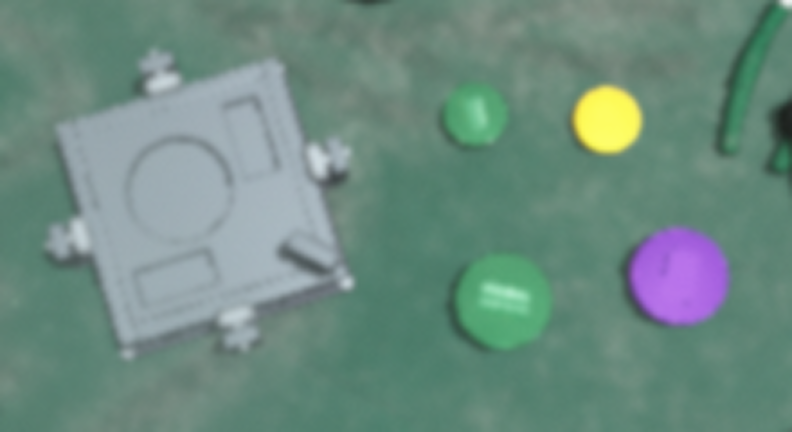

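The crop confirms the large green lid at crop (502,300) as the tin (r = 25 mm). The cavity is at crop (180,189), the ear at (310,252), and the flange corners near (58,125), (275,62), (345,285) and (128,350). Next I fit the tray pose.

```bash
python3 - <<'E'
from h import *
from scipy.optimize import minimize
cs=[camera("top") for _ in range(1)]
c=cs[0];W=cloud(c)
s=W[130:260,220:350];p=s[(s[...,2]>.034)&(s[...,2]<.046)]
# robust square fit: maximise count inside 120 square, penalise cells: mean over square minus outside
def cost(q):
    a=q[2];d=p[:,:2]-q[:2];l=d@np.array([[np.cos(a),-np.sin(a)],[np.sin(a),np.cos(a)]])
    return np.minimum(np.maximum(np.abs(l).max(1)-.060,0),.006).sum()*1e0+0
best=min((minimize(cost,[.505,-.24,a],method="Nelder-Mead",options=dict(initial_simplex=[[.505,-.24,a],[.511,-.24,a],[.505,-.234,a],[.505,-.24,a+.1]])) for a in(.2,.27,.34)),key=lambda r:r.fun)
print("fit",best.x,best.fun)
q=lambda x,y:(230+(x+.5)/3.6-.5,140+(y+.5)/3.6-.5)
for n,x,y,h in(("cav",180,189,.042),("c1",58,125,.04),("c2",275,62,.04),("c3",345,285,.04),("c4",128,350,.04)):print(n,pix2w(c,*q(x,y),h)[:2])
e=s[(s[...,2]>.068)];print(len(e),e.mean(0),e.min(0),e.max(0))
C=e[:,:2]-e[:,:2].mean(0);u,S,vt=np.linalg.svd(C);print(vt[0],S)
E
```

```text
fit [ 0.50762829 -0.23855573  0.2789087 ] 0.4764850450825545
cav [ 0.51372581 -0.22832514]
c1 [ 0.54951315 -0.1653395 ]
c2 [ 0.5795519 -0.2787058]
c3 [ 0.46209988 -0.31151594]
c4 [ 0.43198911 -0.20040762]
85 [ 0.47551559 -0.29591364  0.07552782] [ 0.46718452 -0.30878441  0.07007727] [ 0.48541656 -0.28415726  0.07853807]
[-0.4717177  -0.88174963] [0.06781635 0.02761883]
```

```bash
cat > go.py <<'E'
# usage: go.py x y z yang : prints the remaining tool-frame shift/turn in shares
import sys
from h import *
from scipy.spatial.transform import Rotation as Ro
x,y,z,a=map(float,sys.argv[1:5]);o=get_obs();R=np.asarray(o["orientation"])
Y=np.array([np.cos(a),np.sin(a),0]);Z=np.array([0,0,-1.]);T=np.stack([np.cross(Y,Z),Y,Z],1)
s=R.T@(np.array([x,y,z])-o["tcp_pos"])/.15;r=Ro.from_matrix(R.T@T).as_rotvec()/(np.pi/2)
k=max(1,abs(s).max(),abs(r).max())
print("t",round(o["t"],2),"tcp",np.round(o["tcp_pos"],4),"F",np.round(o["force"],1),"w",round(o["grip_width"],4),"gf",round(o["grip_force"],1))
print("shift",np.round(s,3),"turn",np.round(r,3),"| /%.2f:"%k,np.round(s/k,3),np.round(r/k,3))
E
python3 go.py .4535 -.3945 .30 -.515
```

```text
t 0.2 tcp [0.1764 0.5472 0.4042] F [ 0.1 -0.1 -1.1] w 0.0857 gf 0.0
shift [-3.684 -5.407  0.7  ] turn [-1.000e-03  1.000e-03  1.129e+00] | /5.41: [-0.681 -1.     0.129] [-0.     0.     0.209]
```

```bash
python3 -m inch '[{"x":-0.68,"y":-1,"az":0.22},{"x":-0.68,"y":-1,"az":0.22},{"x":-0.68,"y":-1,"az":0.22},{"x":-0.68,"y":-1,"az":0.22},{"x":-0.68,"y":-1,"az":0.22},{"x":-0.68,"y":-1,"az":0.22},{"x":-0.68,"y":-1,"az":0.22},{"x":-0.68,"y":-1,"az":0.22}]'; python3 go.py .4535 -.3945 .30 -.515
```

```text
t 0.2 tcp [0.1764 0.5472 0.4042] F [ 0.1 -0.1 -1.1] w 0.0857 gf 0.0
shift [-3.684 -5.407  0.7  ] turn [-1.000e-03  1.000e-03  1.129e+00] | /5.41: [-0.681 -1.     0.129] [-0.     0.     0.209]invalid input
```

```bash
python3 -m inch '[{"x":-0.68,"y":-1,"z":0,"ax":0,"ay":0,"az":0.22,"claw":1},{"x":-0.68,"y":-1,"z":0,"ax":0,"ay":0,"az":0.22,"claw":1},{"x":-0.68,"y":-1,"z":0,"ax":0,"ay":0,"az":0.22,"claw":1},{"x":-0.68,"y":-1,"z":0,"ax":0,"ay":0,"az":0.22,"claw":1},{"x":-0.68,"y":-1,"z":0,"ax":0,"ay":0,"az":0.22,"claw":1},{"x":-0.68,"y":-1,"z":0,"ax":0,"ay":0,"az":0.22,"claw":1},{"x":-0.68,"y":-1,"z":0,"ax":0,"ay":0,"az":0.22,"claw":1},{"x":-0.68,"y":-1,"z":0,"ax":0,"ay":0,"az":0.22,"claw":1}]'; python3 go.py .4535 -.3945 .30 -.515
```

```text
t: 1.0
tcp_pos: [0.2274, 0.3743, 0.4046]
orientation: [[-0.792, 0.61, -0.0], [0.61, 0.792, 0.0], [0.0, 0.0, -1.0]]
force: [0.1, 0.8, 0.5]
grip_width: 0.0857
grip_force: 0.0
t 1.0 tcp [0.2274 0.3743 0.4046] F [0.1 0.8 0.5] w 0.0857 gf 0.0
shift [-4.321 -3.142  0.695] turn [-0.   -0.    0.91] | /4.32: [-1.    -0.727  0.161] [-0.    -0.     0.211]
```

```bash
python3 -m inch '[{"x":-1,"y":-0.73,"z":0,"ax":0,"ay":0,"az":0.22,"claw":1},{"x":-1,"y":-0.73,"z":0,"ax":0,"ay":0,"az":0.22,"claw":1},{"x":-1,"y":-0.73,"z":0,"ax":0,"ay":0,"az":0.22,"claw":1},{"x":-1,"y":-0.73,"z":0,"ax":0,"ay":0,"az":0.22,"claw":1},{"x":-1,"y":-0.73,"z":0,"ax":0,"ay":0,"az":0.22,"claw":1},{"x":-1,"y":-0.73,"z":0,"ax":0,"ay":0,"az":0.22,"claw":1},{"x":-1,"y":-0.73,"z":0,"ax":0,"ay":0,"az":0.22,"claw":1},{"x":-1,"y":-0.73,"z":0,"ax":0,"ay":0,"az":0.22,"claw":1}]' >/dev/null; python3 go.py .4535 -.3945 .30 -.515
```

```text
t 1.8 tcp [0.2792 0.1961 0.4046] F [-0.1  0.3 -0.3] w 0.0851 gf 0.0
shift [-3.942 -1.148  0.696] turn [-0.    -0.     0.691] | /3.94: [-1.    -0.291  0.176] [-0.    -0.     0.175]
```

```bash
python3 -m inch '[{"x":-1,"y":-0.3,"z":0,"ax":0,"ay":0,"az":0.2,"claw":1},{"x":-1,"y":-0.3,"z":0,"ax":0,"ay":0,"az":0.2,"claw":1},{"x":-1,"y":-0.3,"z":0,"ax":0,"ay":0,"az":0.2,"claw":1},{"x":-1,"y":-0.3,"z":0,"ax":0,"ay":0,"az":0.2,"claw":1},{"x":-1,"y":-0.3,"z":0,"ax":0,"ay":0,"az":0.2,"claw":1},{"x":-1,"y":-0.3,"z":0,"ax":0,"ay":0,"az":0.2,"claw":1},{"x":-1,"y":-0.3,"z":0,"ax":0,"ay":0,"az":0.2,"claw":1},{"x":-1,"y":-0.3,"z":0,"ax":0,"ay":0,"az":0.2,"claw":1}]' >/dev/null; python3 go.py .4535 -.3945 .30 -.515
```

```text
t 2.6 tcp [0.3217 0.0457 0.4046] F [-0.8 -0.2  0.6] w 0.0852 gf 0.0
shift [-3.062  0.103  0.696] turn [-0.    -0.     0.492] | /3.06: [-1.     0.034  0.227] [-0.    -0.     0.161]
```

```bash
python3 -m inch '[{"x":-1,"y":0.03,"z":0,"ax":0,"ay":0,"az":0.2,"claw":1},{"x":-1,"y":0.03,"z":0,"ax":0,"ay":0,"az":0.2,"claw":1},{"x":-1,"y":0.03,"z":0,"ax":0,"ay":0,"az":0.2,"claw":1},{"x":-1,"y":0.03,"z":0,"ax":0,"ay":0,"az":0.2,"claw":1},{"x":-1,"y":0.03,"z":0,"ax":0,"ay":0,"az":0.2,"claw":1},{"x":-1,"y":0.03,"z":0,"ax":0,"ay":0,"az":0.2,"claw":1},{"x":-1,"y":0.03,"z":0,"ax":0,"ay":0,"az":0.2,"claw":1},{"x":-1,"y":0.03,"z":0,"ax":0,"ay":0,"az":0.2,"claw":1}]' >/dev/null; python3 go.py .4535 -.3945 .30 -.515
```

```text
t 3.4 tcp [ 0.3638 -0.0985  0.4048] F [0.1 0.  0.2] w 0.0853 gf 0.0
shift [-1.936  0.711  0.698] turn [ 0.    -0.     0.291] | /1.94: [-1.     0.368  0.361] [ 0.   -0.    0.15]
```

```bash
python3 -m inch '[{"x":-1,"y":0.37,"z":0.2,"ax":0,"ay":0,"az":0.2,"claw":1},{"x":-1,"y":0.37,"z":0.2,"ax":0,"ay":0,"az":0.2,"claw":1},{"x":-1,"y":0.37,"z":0.2,"ax":0,"ay":0,"az":0.2,"claw":1},{"x":-1,"y":0.37,"z":0.2,"ax":0,"ay":0,"az":0.2,"claw":1},{"x":-1,"y":0.37,"z":0.2,"ax":0,"ay":0,"az":0.2,"claw":1},{"x":-1,"y":0.37,"z":0.2,"ax":0,"ay":0,"az":0.2,"claw":1},{"x":-1,"y":0.37,"z":0.2,"ax":0,"ay":0,"az":0.2,"claw":1},{"x":-1,"y":0.37,"z":0.2,"ax":0,"ay":0,"az":0.2,"claw":1}]' >/dev/null; python3 go.py .4535 -.3945 .30 -.515
```

```text
t 4.2 tcp [ 0.41   -0.2513  0.3753] F [-0.3  0.2  0.9] w 0.0853 gf 0.0
shift [-0.783  0.617  0.502] turn [ 0.   -0.    0.09] | /1.00: [-0.783  0.617  0.502] [ 0.   -0.    0.09]
```

```bash
python3 -m inch '[{"x":-0.783,"y":0.617,"z":0.5,"ax":0,"ay":0,"az":0.09,"claw":1},{"x":-0.783,"y":0.617,"z":0.5,"ax":0,"ay":0,"az":0.09,"claw":1},{"x":-0.783,"y":0.617,"z":0.5,"ax":0,"ay":0,"az":0.09,"claw":1},{"x":-0.783,"y":0.617,"z":0.5,"ax":0,"ay":0,"az":0.09,"claw":1},{"x":-0.783,"y":0.617,"z":0.5,"ax":0,"ay":0,"az":0.09,"claw":1},{"x":-0.783,"y":0.617,"z":0.5,"ax":0,"ay":0,"az":0.09,"claw":1},{"x":-0.783,"y":0.617,"z":0.5,"ax":0,"ay":0,"az":0.09,"claw":1},{"x":-0.783,"y":0.617,"z":0.5,"ax":0,"ay":0,"az":0.09,"claw":1}]' >/dev/null; python3 go.py .4535 -.3945 .181 -.515
python3 - <<'E'
from h import *
c=camera("top");a=c["frame"][100:300,230:450];s=camera("side")["frame"][150:350,200:420]
cv2.imwrite("pics/p4.png",cv2.resize(np.hstack([a,s])[:,:,::-1],(792,360),interpolation=cv2.INTER_CUBIC))
E
```

```text
t 5.0 tcp [ 0.4534 -0.3946  0.3011] F [-0.5 -0.6  0.2] w 0.0851 gf 0.0
shift [ 0.001 -0.001  0.801] turn [0.001 0.    0.   ] | /1.00: [ 0.001 -0.001  0.801] [0.001 0.    0.   ]
```

View pics/p4.png

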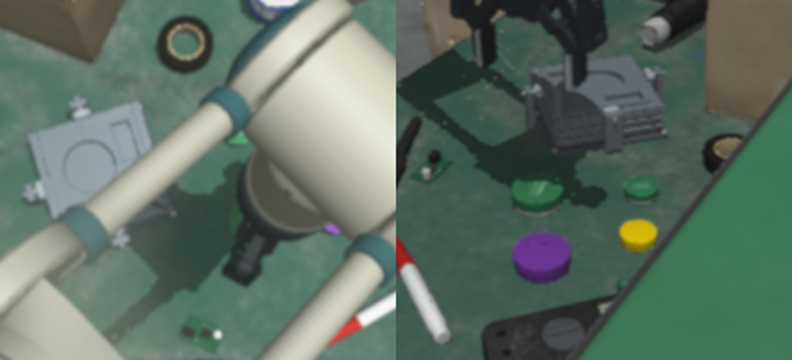

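The top view (left half) is mostly hidden by the arm. In the side view the open fingers straddle the tin (half-image 538,190) with clear space around them. Descending and gripping.

```bash
python3 -m inch '[{"x":0,"y":0,"z":0.2,"ax":0,"ay":0,"az":0,"claw":1},{"x":0,"y":0,"z":0.4,"ax":0,"ay":0,"az":0,"claw":1},{"x":0,"y":0,"z":0.55,"ax":0,"ay":0,"az":0,"claw":1},{"x":0,"y":0,"z":0.65,"ax":0,"ay":0,"az":0,"claw":1},{"x":0,"y":0,"z":0.72,"ax":0,"ay":0,"az":0,"claw":1},{"x":0,"y":0,"z":0.77,"ax":0,"ay":0,"az":0,"claw":1},{"x":0,"y":0,"z":0.8,"ax":0,"ay":0,"az":0,"claw":1},{"x":0,"y":0,"z":0.8,"ax":0,"ay":0,"az":0,"claw":1}]' >/dev/null; python3 go.py .4535 -.3945 .181 -.515
python3 - <<'E'
from h import *
s=camera("side")["frame"][190:310,200:360]
cv2.imwrite("pics/p5.png",cv2.resize(s[:,:,::-1],(800,600),interpolation=cv2.INTER_CUBIC))
E
```

```text
t 5.9 tcp [ 0.4536 -0.396   0.1797] F [0.  0.3 0.3] w 0.0853 gf 0.0
shift [ 0.009 -0.006 -0.009] turn [-0.    -0.    -0.001] | /1.00: [ 0.009 -0.006 -0.009] [-0.    -0.    -0.001]
```

View pics/p5.png

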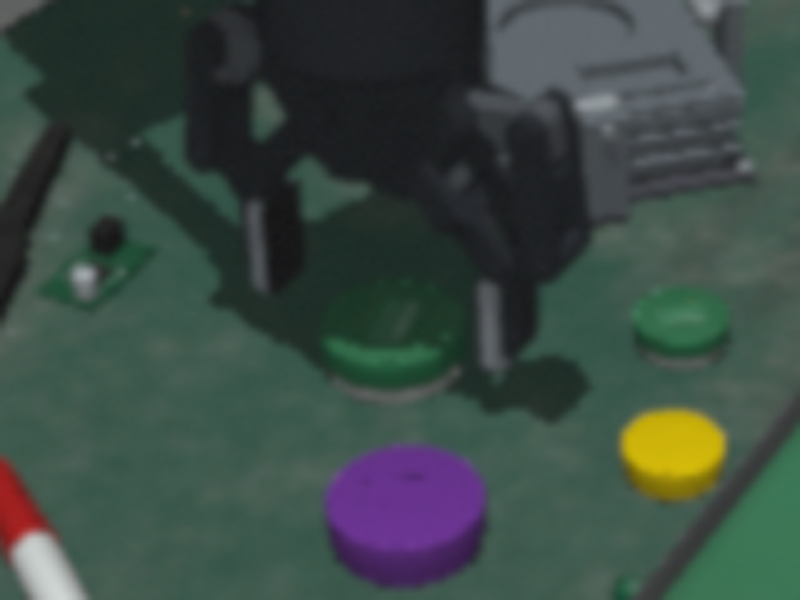

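The fingers straddle the tin (400,335), with their tips somewhat above the bench because the open pads stand back. I'll lower 2 mm and close.

```bash
python3 -m inch '[{"x":0.008,"y":-0.006,"z":0.005,"ax":0,"ay":0,"az":0,"claw":1},{"x":0.008,"y":-0.006,"z":0.01,"ax":0,"ay":0,"az":0,"claw":0.4},{"x":0.008,"y":-0.006,"z":0.01,"ax":0,"ay":0,"az":0,"claw":0.2},{"x":0.008,"y":-0.006,"z":0.01,"ax":0,"ay":0,"az":0,"claw":0},{"x":0.008,"y":-0.006,"z":0.01,"ax":0,"ay":0,"az":0,"claw":-0.2},{"x":0.008,"y":-0.006,"z":0.01,"ax":0,"ay":0,"az":0,"claw":-0.2},{"x":0.008,"y":-0.006,"z":0.01,"ax":0,"ay":0,"az":0,"claw":-0.2},{"x":0.008,"y":-0.006,"z":0.01,"ax":0,"ay":0,"az":0,"claw":-0.2}]' 30 >/dev/null; python3 go.py .4535 -.3945 .28 -.515
```

```text
t 6.75 tcp [ 0.4534 -0.3946  0.1788] F [-1.4  1.3  5.7] w 0.0484 gf 31.1
shift [ 0.001  0.001 -0.675] turn [ 0.     0.    -0.001] | /1.00: [ 0.001  0.001 -0.675] [ 0.     0.    -0.001]
```

```bash
python3 -m inch '[{"x":0,"y":0,"z":-0.05,"ax":0,"ay":0,"az":0,"claw":-0.2},{"x":0,"y":0,"z":-0.15,"ax":0,"ay":0,"az":0,"claw":-0.2},{"x":0,"y":0,"z":-0.3,"ax":0,"ay":0,"az":0,"claw":-0.2},{"x":0,"y":0,"z":-0.45,"ax":0,"ay":0,"az":0,"claw":-0.2},{"x":0,"y":0,"z":-0.6,"ax":0,"ay":0,"az":0,"claw":-0.2},{"x":0,"y":0,"z":-0.67,"ax":0,"ay":0,"az":0,"claw":-0.2},{"x":0,"y":0,"z":-0.67,"ax":0,"ay":0,"az":0,"claw":-0.2},{"x":0,"y":0,"z":-0.67,"ax":0,"ay":0,"az":0,"claw":-0.2}]' >/dev/null; python3 go.py .513 -.2287 .25 -.515
```

```text
t 7.55 tcp [ 0.4531 -0.3943  0.278 ] F [-0.1 -0.1 -1.2] w 0.0482 gf 31.2
shift [ 1.157 -0.197  0.187] turn [-0.001 -0.    -0.001] | /1.16: [ 1.    -0.17   0.162] [-0.001 -0.    -0.001]
```

```bash
python3 -m inch '[{"x":0.15,"y":-0.03,"z":0,"ax":0,"ay":0,"az":0,"claw":-0.2},{"x":0.35,"y":-0.07,"z":0,"ax":0,"ay":0,"az":0,"claw":-0.2},{"x":0.55,"y":-0.11,"z":0,"ax":0,"ay":0,"az":0,"claw":-0.2},{"x":0.75,"y":-0.15,"z":0,"ax":0,"ay":0,"az":0,"claw":-0.2},{"x":0.9,"y":-0.19,"z":0,"ax":0,"ay":0,"az":0,"claw":-0.2},{"x":1,"y":-0.2,"z":0,"ax":0,"ay":0,"az":0,"claw":-0.2},{"x":1,"y":-0.2,"z":0,"ax":0,"ay":0,"az":0,"claw":-0.2},{"x":1,"y":-0.2,"z":0,"ax":0,"ay":0,"az":0,"claw":-0.2}]' >/dev/null; python3 go.py .513 -.2287 .24 -.515
```

```text
t 8.35 tcp [ 0.5013 -0.2497  0.2781] F [-0.3 -0.7 -0.3] w 0.0481 gf 31.2
shift [ 0.161 -0.001  0.254] turn [-0.  0. -0.] | /1.00: [ 0.161 -0.001  0.254] [-0.  0. -0.]
```

```bash
python3 -m inch '[{"x":0.08,"y":0,"z":0,"ax":0,"ay":0,"az":0,"claw":-0.2},{"x":0.16,"y":0,"z":0,"ax":0,"ay":0,"az":0,"claw":-0.2},{"x":0.16,"y":0,"z":0.08,"ax":0,"ay":0,"az":0,"claw":-0.2},{"x":0.16,"y":0,"z":0.16,"ax":0,"ay":0,"az":0,"claw":-0.2},{"x":0.16,"y":0,"z":0.25,"ax":0,"ay":0,"az":0,"claw":-0.2},{"x":0.16,"y":0,"z":0.25,"ax":0,"ay":0,"az":0,"claw":-0.2},{"x":0.16,"y":0,"z":0.25,"ax":0,"ay":0,"az":0,"claw":-0.2},{"x":0.16,"y":0,"z":0.25,"ax":0,"ay":0,"az":0,"claw":-0.2}]' >/dev/null; python3 go.py .513 -.2287 .214 -.515
python3 - <<'E'
from h import *
c=camera("side");s=c["frame"][150:270,240:400]
print("seat rim ctr px",proj(c,[.513,-.2287,.042]),"tin ctr exp",proj(c,[.513,-.2287,.07]))
cv2.imwrite("pics/p6.png",cv2.resize(s[:,:,::-1],(800,600),interpolation=cv2.INTER_CUBIC))
W=cloud(c);v,u=np.mgrid[:400,:640];f=cv2.cvtColor(c["frame"],cv2.COLOR_RGB2HSV)
m=(f[...,0]>55)&(f[...,0]<90)&(f[...,1]>80)&(W[...,2]>.05)&(W[...,2]<.1)&(abs(W[...,0]-.51)<.05)&(abs(W[...,1]+.23)<.05)
p=W[m];print(m.sum(),p.mean(0),p.min(0),p.max(0))
E
```

```text
t 9.15 tcp [ 0.5132 -0.2287  0.2414] F [ 0.4 -0.7 -1.3] w 0.048 gf 31.2
shift [-0.001 -0.001  0.182] turn [ 0.     0.    -0.001] | /1.00: [-0.001 -0.001  0.182] [ 0.     0.    -0.001]
seat rim ctr px (np.float64(312.91163317222646), np.float64(194.56151255277538)) tin ctr exp (np.float64(312.70959590209503), np.float64(182.21138442992756))
281 [ 0.50848243 -0.23655733  0.08001114] [ 0.48803865 -0.25648001  0.07127414] [ 0.52735774 -0.20548704  0.08413442]
```

View pics/p6.png

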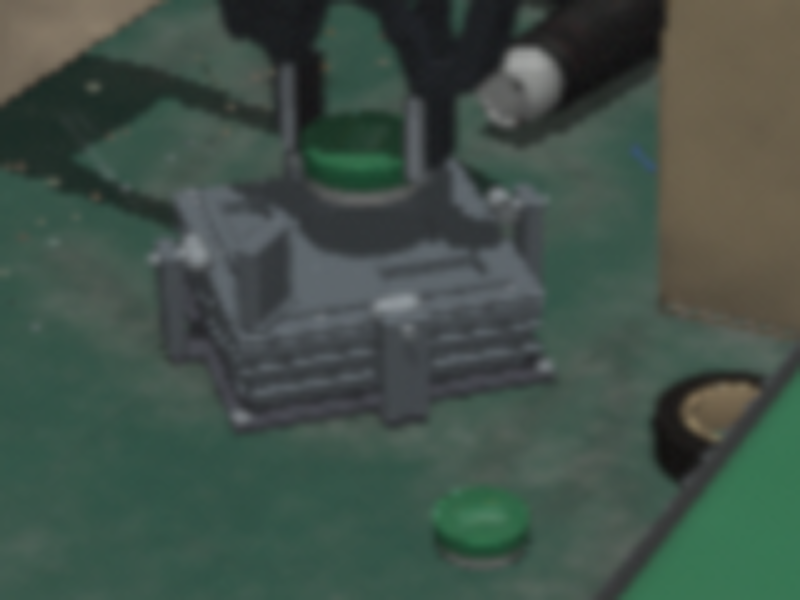

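The tin is held level above the cavity (crop 358,160). The finger tips are a few mm above its underside, and the fingers clear the ear and catches. Lowering gently.

```bash
python3 -m inch '[{"x":0,"y":0,"z":0.04,"ax":0,"ay":0,"az":0,"claw":-0.2},{"x":0,"y":0,"z":0.08,"ax":0,"ay":0,"az":0,"claw":-0.2},{"x":0,"y":0,"z":0.11,"ax":0,"ay":0,"az":0,"claw":-0.2},{"x":0,"y":0,"z":0.13,"ax":0,"ay":0,"az":0,"claw":-0.2},{"x":0,"y":0,"z":0.14,"ax":0,"ay":0,"az":0,"claw":-0.2},{"x":0,"y":0,"z":0.147,"ax":0,"ay":0,"az":0,"claw":-0.2},{"x":0,"y":0,"z":0.15,"ax":0,"ay":0,"az":0,"claw":-0.2},{"x":0,"y":0,"z":0.15,"ax":0,"ay":0,"az":0,"claw":-0.2}]'; python3 go.py .513 -.2287 .214 -.515
```

```text
t: 10.0
tcp_pos: [0.5131, -0.2285, 0.2188]
orientation: [[0.493, 0.87, 0.0], [0.87, -0.493, -0.0], [0.0, 0.0, -1.0]]
force: [-0.2, 0.6, 0.2]
grip_width: 0.0483
grip_force: 31.2
t 10.0 tcp [ 0.5131 -0.2285  0.2188] F [-0.2  0.6  0.2] w 0.0483 gf 31.2
shift [-0.002 -0.     0.032] turn [ 0.    -0.    -0.001] | /1.00: [-0.002 -0.     0.032] [ 0.    -0.    -0.001]
```

```bash
python3 -m inch '[{"x":0,"y":0,"z":0.005,"ax":0,"ay":0,"az":0,"claw":-0.2},{"x":0,"y":0,"z":0.01,"ax":0,"ay":0,"az":0,"claw":-0.2},{"x":0,"y":0,"z":0.015,"ax":0,"ay":0,"az":0,"claw":-0.2},{"x":0,"y":0,"z":0.02,"ax":0,"ay":0,"az":0,"claw":-0.2},{"x":0,"y":0,"z":0.025,"ax":0,"ay":0,"az":0,"claw":-0.2},{"x":0,"y":0,"z":0.027,"ax":0,"ay":0,"az":0,"claw":-0.2},{"x":0,"y":0,"z":0.027,"ax":0,"ay":0,"az":0,"claw":-0.2},{"x":0,"y":0,"z":0.027,"ax":0,"ay":0,"az":0,"claw":-0.2}]'
```

```text
t: 10.8
tcp_pos: [0.5131, -0.2285, 0.2147]
orientation: [[0.493, 0.87, 0.0], [0.87, -0.493, 0.0], [0.0, 0.0, -1.0]]
force: [0.9, 0.2, -0.5]
grip_width: 0.0482
grip_force: 31.2
```

```bash
python3 -m inch '[{"x":0,"y":0,"z":0.003,"ax":0,"ay":0,"az":0,"claw":0.15},{"x":0,"y":0,"z":0.003,"ax":0,"ay":0,"az":0,"claw":0.25},{"x":0,"y":0,"z":0.003,"ax":0,"ay":0,"az":0,"claw":0.4},{"x":0,"y":0,"z":0.003,"ax":0,"ay":0,"az":0,"claw":0.4},{"x":0,"y":0,"z":-0.1,"ax":0,"ay":0,"az":0,"claw":0.4},{"x":0,"y":0,"z":-0.3,"ax":0,"ay":0,"az":0,"claw":0.4},{"x":0,"y":0,"z":-0.45,"ax":0,"ay":0,"az":0,"claw":0.4},{"x":0,"y":0,"z":-0.45,"ax":0,"ay":0,"az":0,"claw":0.4}]';  python3 - <<'E'
from h import *
c=camera("side");s=c["frame"][150:270,240:400]
cv2.imwrite("pics/p7.png",cv2.resize(s[:,:,::-1],(800,600),interpolation=cv2.INTER_CUBIC))
W=cloud(c);f=cv2.cvtColor(c["frame"],cv2.COLOR_RGB2HSV)
m=(f[...,0]>55)&(f[...,0]<90)&(f[...,1]>80)&(W[...,2]>.035)&(W[...,2]<.09)&(abs(W[...,0]-.51)<.05)&(abs(W[...,1]+.23)<.05)
p=W[m];print(m.sum(),p.mean(0),p.min(0),p.max(0),np.percentile(p[:,2],90))
s=W[...,2];k=(s>.068)&(s<.08)&(abs(W[...,0]-.475)<.03)&(abs(W[...,1]+.296)<.03);e=W[k];print("ear",len(e),e.mean(0),e.min(0),e.max(0))
E
python3 go.py .475 -.296 .29 -.515
```

```text
t: 11.6
tcp_pos: [0.5142, -0.2291, 0.2855]
orientation: [[0.493, 0.87, 0.006], [0.87, -0.493, -0.004], [-0.0, 0.007, -1.0]]
force: [0.3, -0.5, 0.5]
grip_width: 0.06
grip_force: 0.0
326 [ 0.51205806 -0.23584023  0.0525833 ] [ 0.48663174 -0.25556714  0.04418792] [ 0.53534297 -0.20479852  0.05634355] 0.055014743300561386
ear 76 [ 0.47560101 -0.30113012  0.0743885 ] [ 0.46624713 -0.31123747  0.06818777] [ 0.48438561 -0.28767242  0.07876935]
t 11.65 tcp [ 0.5136 -0.2287  0.2837] F [-0.5  0.3 -0.3] w 0.0596 gf 0.0
shift [-0.517 -0.002 -0.042] turn [ 0.002  0.    -0.001] | /1.00: [-0.517 -0.002 -0.042] [ 0.002  0.    -0.001]
```

View pics/p7.png

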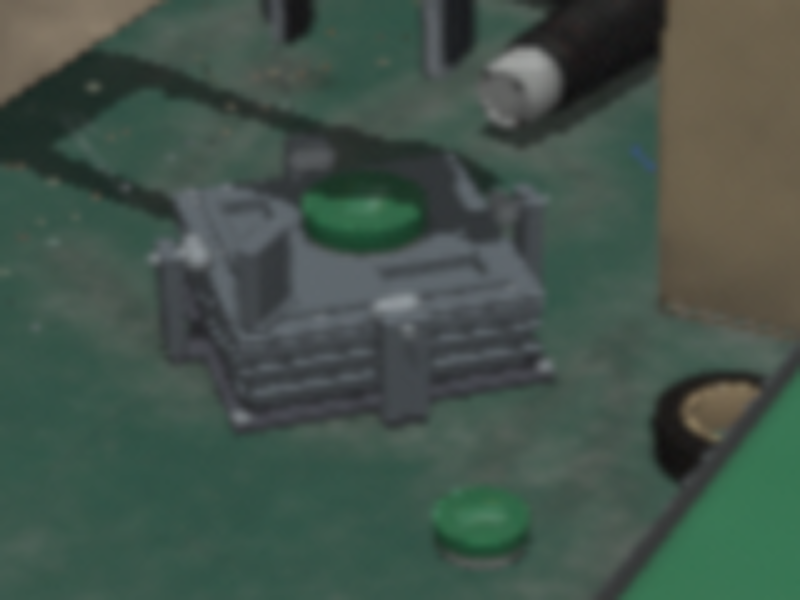

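The tin sits flat in the cavity (crop 362,210), its lid about 53 mm above the bench, and the tray is still nested. The ear is at crop (265,255). Moving over the ear.

```bash
python3 -m inch '[{"x":-0.15,"y":0,"z":-0.04,"ax":0,"ay":0,"az":0,"claw":0.2},{"x":-0.35,"y":0,"z":-0.04,"ax":0,"ay":0,"az":0,"claw":-0.1},{"x":-0.5,"y":0,"z":-0.04,"ax":0,"ay":0,"az":0,"claw":-0.4},{"x":-0.51,"y":0,"z":-0.04,"ax":0,"ay":0,"az":0,"claw":-0.4},{"x":-0.51,"y":0,"z":-0.04,"ax":0,"ay":0,"az":0,"claw":-0.4},{"x":-0.51,"y":0,"z":-0.04,"ax":0,"ay":0,"az":0,"claw":-0.4},{"x":-0.51,"y":0,"z":-0.04,"ax":0,"ay":0,"az":0,"claw":-0.4},{"x":-0.51,"y":0,"z":-0.04,"ax":0,"ay":0,"az":0,"claw":-0.4}]' 100;  python3 - <<'E'
from h import *
c=camera("side");s=c["frame"][150:270,240:400]
cv2.imwrite("pics/p8.png",cv2.resize(s[:,:,::-1],(800,600),interpolation=cv2.INTER_CUBIC))
E
python3 go.py .4752 -.296 .219 -.515
```

```text
t: 12.45
tcp_pos: [0.4757, -0.2943, 0.288]
orientation: [[0.492, 0.87, -0.0], [0.87, -0.492, 0.0], [0.0, -0.0, -1.0]]
force: [0.3, -0.2, -0.4]
grip_width: 0.0257
grip_force: 0.0
t 12.5 tcp [ 0.4757 -0.2943  0.2881] F [ 0.3 -1.1  0.8] w 0.0256 gf 0.0
shift [-0.011  0.003  0.46 ] turn [-0. -0.  0.] | /1.00: [-0.011  0.003  0.46 ] [-0. -0.  0.]
```

View pics/p8.png

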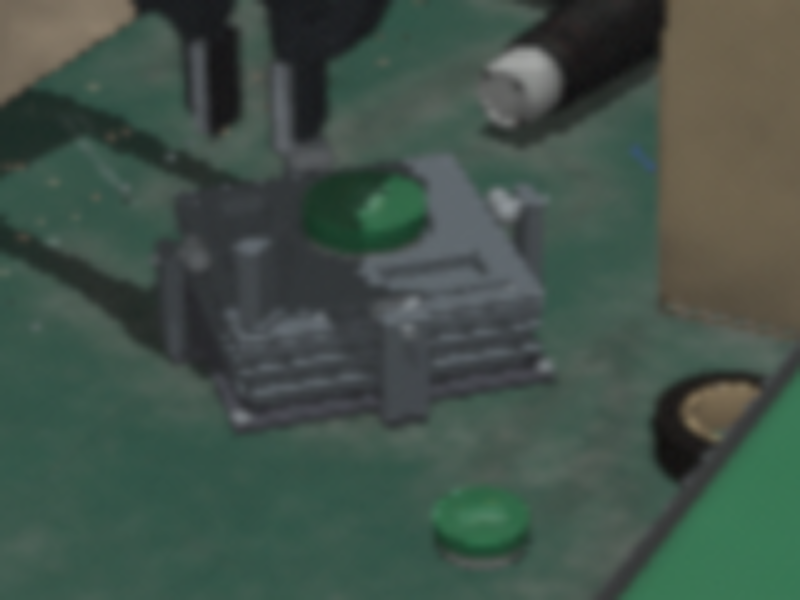

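The ear (crop 253,275) lies midway below the two fingers (215 and 297), and the fingers will straddle it. Descending.

```bash
python3 -m inch '[{"x":-0.01,"y":0,"z":0.1,"ax":0,"ay":0,"az":0,"claw":-0.4},{"x":-0.01,"y":0,"z":0.18,"ax":0,"ay":0,"az":0,"claw":-0.4},{"x":-0.01,"y":0,"z":0.25,"ax":0,"ay":0,"az":0,"claw":-0.4},{"x":-0.01,"y":0,"z":0.32,"ax":0,"ay":0,"az":0,"claw":-0.4},{"x":-0.01,"y":0,"z":0.38,"ax":0,"ay":0,"az":0,"claw":-0.4},{"x":-0.01,"y":0,"z":0.43,"ax":0,"ay":0,"az":0,"claw":-0.4},{"x":-0.01,"y":0,"z":0.46,"ax":0,"ay":0,"az":0,"claw":-0.4},{"x":-0.01,"y":0,"z":0.46,"ax":0,"ay":0,"az":0,"claw":-0.4}]'
python3 go.py .4752 -.296 .219 -.515
```

```text
t: 13.3
tcp_pos: [0.4745, -0.2962, 0.2184]
orientation: [[0.493, 0.87, -0.001], [0.87, -0.493, 0.001], [0.0, -0.001, -1.0]]
force: [1.3, -0.4, -0.2]
grip_width: 0.0256
grip_force: 0.0
t 13.3 tcp [ 0.4745 -0.2962  0.2184] F [ 1.3 -0.4 -0.2] w 0.0256 gf 0.0
shift [ 0.003  0.004 -0.004] turn [-0.001 -0.    -0.001] | /1.00: [ 0.003  0.004 -0.004] [-0.001 -0.    -0.001]
```

```bash
python3 -m inch '[{"x":0,"y":0,"z":0,"ax":0,"ay":0,"az":0,"claw":-0.55},{"x":0,"y":0,"z":0,"ax":0,"ay":0,"az":0,"claw":-0.65},{"x":0,"y":0,"z":0,"ax":0,"ay":0,"az":0,"claw":-0.75},{"x":0,"y":0,"z":0,"ax":0,"ay":0,"az":0,"claw":-0.85},{"x":0,"y":0,"z":0,"ax":0,"ay":0,"az":0,"claw":-1},{"x":0,"y":0,"z":0,"ax":0,"ay":0,"az":0,"claw":-1},{"x":0,"y":0,"z":0,"ax":0,"ay":0,"az":0,"claw":-1},{"x":0,"y":0,"z":0,"ax":0,"ay":0,"az":0,"claw":-1}]' 30
python3 go.py .4752 -.296 .219 -.515
```

```text
t: 14.1
tcp_pos: [0.4748, -0.2965, 0.2197]
orientation: [[0.493, 0.87, 0.001], [0.87, -0.493, -0.001], [-0.0, 0.001, -1.0]]
force: [-0.2, -0.1, 5.3]
grip_width: 0.0094
grip_force: 30.1
t 14.1 tcp [ 0.4748 -0.2965  0.2197] F [-0.2 -0.1  5.3] w 0.0094 gf 30.1
shift [0.004 0.001 0.004] turn [ 0.001  0.    -0.001] | /1.00: [0.004 0.001 0.004] [ 0.001  0.    -0.001]
```

Gripped. Now I peel about the far corner (pivot 148 mm ahead of the ear).

```bash
python3 -m inch '[{"x":0,"y":0,"z":0,"ax":0,"ay":0,"az":0,"claw":-1},{"x":0,"y":0,"z":0,"ax":0,"ay":0,"az":0,"claw":-1},{"x":0.031,"y":0,"z":-0.024,"ax":0,"ay":-0.016,"az":0,"claw":-1},{"x":0.062,"y":0,"z":-0.048,"ax":0,"ay":-0.032,"az":0,"claw":-1},{"x":0.094,"y":0,"z":-0.07,"ax":0,"ay":-0.048,"az":0,"claw":-1},{"x":0.127,"y":0,"z":-0.092,"ax":0,"ay":-0.064,"az":0,"claw":-1},{"x":0.127,"y":0,"z":-0.092,"ax":0,"ay":-0.064,"az":0,"claw":-1},{"x":0.127,"y":0,"z":-0.092,"ax":0,"ay":-0.064,"az":0,"claw":-1}]' 100
```

```text
t: 14.9
tcp_pos: [0.484, -0.2802, 0.2331]
orientation: [[0.49, 0.87, -0.049], [0.866, -0.493, -0.088], [-0.101, 0.001, -0.995]]
force: [-1.2, -3.4, 3.7]
grip_width: 0.0083
grip_force: 99.2
```

```bash
python3 -m inch '[{"x":0.031,"y":0,"z":-0.024,"ax":0,"ay":-0.016,"az":0,"claw":-1},{"x":0.062,"y":0,"z":-0.048,"ax":0,"ay":-0.032,"az":0,"claw":-1},{"x":0.094,"y":0,"z":-0.07,"ax":0,"ay":-0.048,"az":0,"claw":-1},{"x":0.127,"y":0,"z":-0.092,"ax":0,"ay":-0.064,"az":0,"claw":-1},{"x":0.127,"y":0,"z":-0.092,"ax":0,"ay":-0.064,"az":0,"claw":-1},{"x":0.127,"y":0,"z":-0.092,"ax":0,"ay":-0.064,"az":0,"claw":-1},{"x":0.127,"y":0,"z":-0.092,"ax":0,"ay":-0.064,"az":0,"claw":-1},{"x":0.127,"y":0,"z":-0.092,"ax":0,"ay":-0.064,"az":0,"claw":-1}]'
 python3 - <<'E'
from h import *
c=camera("side");s=c["frame"][150:270,240:400]
cv2.imwrite("pics/p9.png",cv2.resize(s[:,:,::-1],(800,600),interpolation=cv2.INTER_CUBIC))
E
```

```text
t: 15.7
tcp_pos: [0.4938, -0.2629, 0.245]
orientation: [[0.484, 0.87, -0.099], [0.852, -0.494, -0.174], [-0.2, 0.0, -0.98]]
force: [-1.9, -4.9, 4.5]
grip_width: 0.0086
grip_force: 99.1
```

View pics/p9.png

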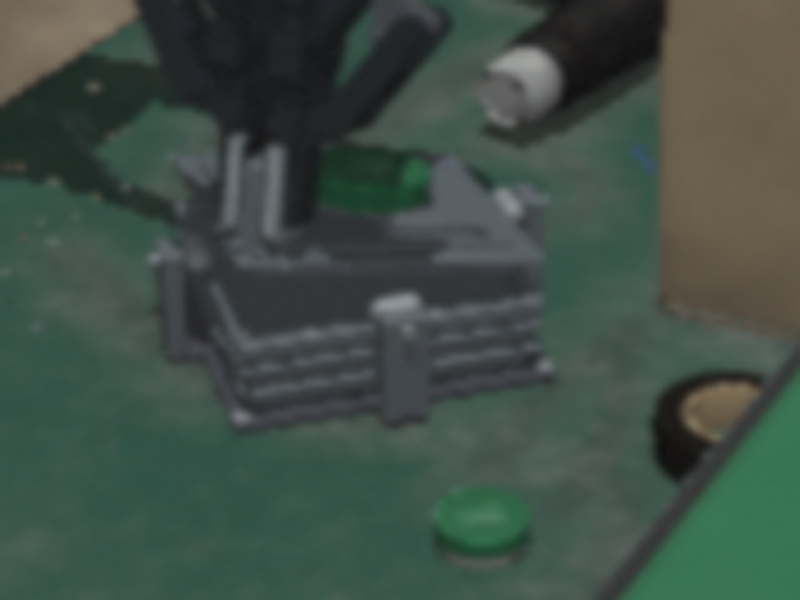

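The tray is tipped: the ear end is raised (ear edge at crop 245,240) and the tin is still in its cavity at (370,180). Now I check the tilt from depth.

```bash
python3 - <<'E'
from h import *
C=np.array([.507,-.2388]);a=.27;Rt=np.array([[np.cos(a),-np.sin(a)],[np.sin(a),np.cos(a)]])
P=[]
for n in("side","top"):
    W=cloud(camera(n)).reshape(-1,3);W=W[np.isfinite(W[:,2])];l=(W[:,:2]-C)@Rt
    k=(np.abs(l).max(1)<.05)&(W[:,2]>.035)&(W[:,2]<.09);P.append(np.c_[(l[k].sum(1))/2**.5,(l[k,0]-l[k,1])/2**.5,W[k,2]])
for p in P:
    if len(p)<50:continue
    rng=np.random.default_rng(0);best=(0,)
    for _ in range(500):
        q=p[rng.choice(len(p),3,False)]
        try:m=np.linalg.solve(np.c_[q[:,:2],np.ones(3)],q[:,2])
        except Exception:continue
        n=(abs(p[:,:2]@m[:2]+m[2]-p[:,2])<.0025).sum()
        if n>best[0]:best=(n,m)
    m=best[1];print(best[0],len(p),m,"far deck z",m[2]+.072*m[0],"ear deck z",m[2]-.072*m[0])
E
```

```text
348 664 [-0.20163937 -0.00657592  0.05887776] far deck z 0.04435972777673533 ear deck z 0.07339579655249992
279 546 [-0.17267093  0.02167003  0.05890054] far deck z 0.046468233068274266 ear deck z 0.07133284734442205
```

The tilt is 0.20 rad and the far corner is still down. Lifting clear.

```bash
python3 -m inch '[{"x":-0.01,"y":0,"z":-0.05,"ax":0,"ay":0,"az":0,"claw":-1},{"x":-0.03,"y":0,"z":-0.15,"ax":0,"ay":0,"az":0,"claw":-1},{"x":-0.055,"y":0,"z":-0.27,"ax":0,"ay":0,"az":0,"claw":-1},{"x":-0.08,"y":0,"z":-0.4,"ax":0,"ay":0,"az":0,"claw":-1},{"x":-0.11,"y":0,"z":-0.53,"ax":0,"ay":0,"az":0,"claw":-1},{"x":-0.13,"y":0,"z":-0.62,"ax":0,"ay":0,"az":0,"claw":-1},{"x":-0.14,"y":0,"z":-0.67,"ax":0,"ay":0,"az":0,"claw":-1},{"x":-0.14,"y":0,"z":-0.67,"ax":0,"ay":0,"az":0,"claw":-1}]'
python3 go.py .475 -.296 .41 -.515
```

```text
t: 16.65
tcp_pos: [0.4938, -0.2622, 0.3476]
orientation: [[0.484, 0.87, -0.098], [0.852, -0.494, -0.173], [-0.198, 0.0, -0.98]]
force: [-0.2, 0.6, -1.4]
grip_width: 0.0088
grip_force: 98.4
t 16.65 tcp [ 0.4938 -0.2622  0.3476] F [-0.2  0.6 -1.4] w 0.0088 gf 98.4
shift [-0.335  0.002 -0.357] turn [ 0.     0.127 -0.001] | /1.00: [-0.335  0.002 -0.357] [ 0.     0.127 -0.001]
```

```bash
python3 -m inch '[{"x":-0.04,"y":0,"z":-0.05,"ax":0,"ay":0.015,"az":0,"claw":-1},{"x":-0.1,"y":0,"z":-0.11,"ax":0,"ay":0.04,"az":0,"claw":-1},{"x":-0.17,"y":0,"z":-0.18,"ax":0,"ay":0.065,"az":0,"claw":-1},{"x":-0.24,"y":0,"z":-0.25,"ax":0,"ay":0.09,"az":0,"claw":-1},{"x":-0.3,"y":0,"z":-0.31,"ax":0,"ay":0.115,"az":0,"claw":-1},{"x":-0.335,"y":0,"z":-0.355,"ax":0,"ay":0.127,"az":0,"claw":-1},{"x":-0.335,"y":0,"z":-0.355,"ax":0,"ay":0.127,"az":0,"claw":-1},{"x":-0.335,"y":0,"z":-0.355,"ax":0,"ay":0.127,"az":0,"claw":-1}]'
 python3 - <<'E'
from h import *
c=camera("side");s=c["frame"][80:230,220:420]
cv2.imwrite("pics/p10.png",cv2.resize(s[:,:,::-1],(800,600),interpolation=cv2.INTER_CUBIC))
C=np.array([.507,-.2388]);a=.27;Rt=np.array([[np.cos(a),-np.sin(a)],[np.sin(a),np.cos(a)]])
W=cloud(c).reshape(-1,3);W=W[np.isfinite(W[:,2])];l=(W[:,:2]-C)@Rt
k=(np.abs(l).max(1)<.05)&(W[:,2]>.18)&(W[:,2]<.27);p=np.c_[(l[k].sum(1))/2**.5,(l[k,0]-l[k,1])/2**.5,W[k,2]]
rng=np.random.default_rng(0);best=(0,)
for _ in range(800):
    q=p[rng.choice(len(p),3,False)]
    try:m=np.linalg.solve(np.c_[q[:,:2],np.ones(3)],q[:,2])
    except Exception:continue
    if abs(m[:2]).max()>.5:continue
    n=(abs(p[:,:2]@m[:2]+m[2]-p[:,2])<.0025).sum()
    if n>best[0]:best=(n,m)
print(best,len(p))
E
python3 go.py .475 -.296 .41 -.515
```

```text
t: 17.45
tcp_pos: [0.4745, -0.296, 0.409]
orientation: [[0.494, 0.87, -0.002], [0.87, -0.494, -0.001], [-0.001, -0.001, -1.0]]
force: [-0.2, 0.5, -2.2]
grip_width: 0.0084
grip_force: 98.4
(np.int64(427), array([ 0.00803924, -0.03721232,  0.23281067])) 809
t 17.5 tcp [ 0.4746 -0.2957  0.4088] F [-0.4 -0.4 -2.8] w 0.0085 gf 98.4
shift [-0.     0.003 -0.008] turn [-0.001  0.001 -0.001] | /1.00: [-0.     0.003 -0.008] [-0.001  0.001 -0.001]
```

View pics/p10.png

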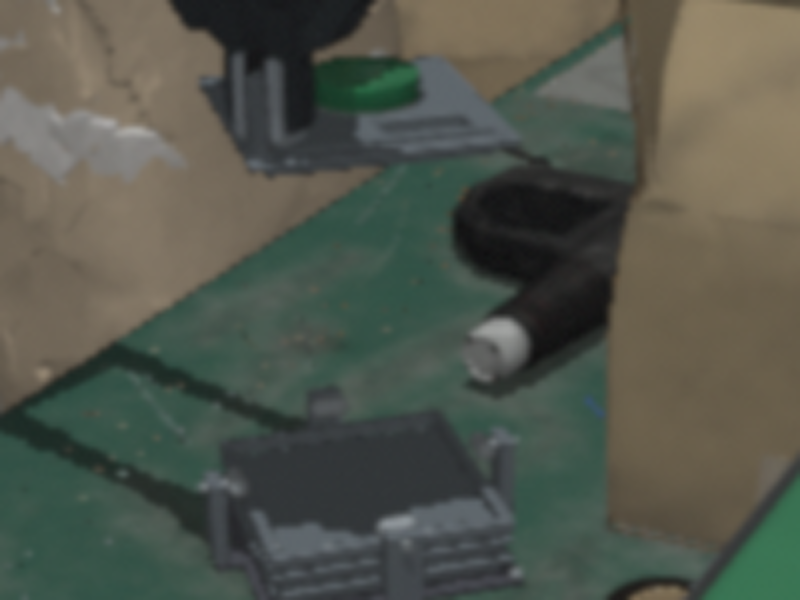

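The tray hangs level (tilt about 0.04 rad) from its ear with its underside about 0.22 m up, and the tin is in its cavity (crop 368,83). I'll settle it, then hand in.

```bash
python3 -m inch '[{"x":0,"y":0,"z":0,"ax":0,"ay":0,"az":0,"claw":-1},{"x":0,"y":0,"z":0,"ax":0,"ay":0,"az":0,"claw":-1},{"x":0,"y":0,"z":0,"ax":0,"ay":0,"az":0,"claw":-1},{"x":0,"y":0,"z":0,"ax":0,"ay":0,"az":0,"claw":-1},{"x":0,"y":0,"z":0,"ax":0,"ay":0,"az":0,"claw":-1},{"x":0,"y":0,"z":0,"ax":0,"ay":0,"az":0,"claw":-1},{"x":0,"y":0,"z":0,"ax":0,"ay":0,"az":0,"claw":-1},{"x":0,"y":0,"z":0,"ax":0,"ay":0,"az":0,"claw":-1}]' && python3 -c "from rig import sign_off;print(sign_off())"
```

```text
t: 18.3
tcp_pos: [0.4747, -0.2961, 0.4096]
orientation: [[0.493, 0.87, -0.001], [0.87, -0.493, -0.001], [-0.002, 0.0, -1.0]]
force: [-0.1, 0.2, -2.2]
grip_width: 0.0085
grip_force: 98.4
the job is handed in; nothing more can be done
None
```

The tin is in its cavity and the tray is peeled off the stack, held still by its ear, level within about 0.04 rad and about 0.22 m above the bench; the job was handed in at 18.3 s with no verdict returned.

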